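# Run the work carriage up to its end stop

### The job

With closed fingertips, press the black lock button on the carriage of the small slide all the way down, and keep it pressed while you push the carriage along its bars until its nose meets the steel end stop. Then let go, so that the button springs up and the carriage is locked against the stop. Do not grip or lift anything; leave the wood block riding in the carriage's pocket untouched, and do not disturb the tools and other things round about.

Things in the scene. Friction and masses are not known exactly. Their poses are not given: they have to be found in the camera images.
- bed: the slide, fixed to the table: plywood board 370x165x12 mm with two aluminium guide bars (tops at 26 mm) and a low dark steel cheek (top at 38 mm) at each end. Origin on the table, midway along and between the bars; x points along the travel from the carriage's start towards the end stop, y to the left of that, z up. The board reaches 60 mm to +y, 105 mm to -y
- carriage_step (a point): on the aluminium carriage (slides along the bed's x, about 2 N of friction once unlocked): midpoint of the upper edge of the plain upright step face, 106 mm wide, that looks to -x over the button; push on this face. 64 mm above the table. The deck beyond it is 75 mm long, with a 6 mm high wooden rim round the pocket from 13 mm behind the edge. Axes as the bed's
- button_top (a point): centre of the flat top of the lock button, a black rectangular pad 42 mm (along the bed's x) by 54 mm (across), 50 mm above the table when up, 42 mm when down; its far edge is 2.5 mm before the step face. It sits on a low aluminium step (top at 37 mm) that is part of the carriage and travels with it. Axes as the bed's
- lock_button (a joint): how far the button is pressed, 0 (up) to 0.008 m (fully down); a spring needs 2.5 N to start, 6.5 N fully down. While up, a toothed strip (15 mm pitch) locks the carriage, which is free from 5.5 mm of press on; let up on the way, the lock catches in the next gap. At the end stop there is a gap too: the button springs up fully when released
- carriage (a joint): how far the carriage has travelled from its start, m; it starts at 0 (locked, with about 1.5 mm of play). The end stop stands where this reads 0.06, 0.09 or 0.12
- carriage_nose (a point): middle of the carriage's flat front face (looks to +x, towards the stop), 75 mm ahead of the step face, 45 mm above the table. Axes as the bed's
- stop_face (a point): middle of the face of the end stop that the carriage's nose meets, 45 mm above the table. The stop is a dark steel block 22 mm thick, 96 mm wide, top 60 mm above the table (two steel screw heads on it reach 66 mm), fixed across the bars at one of three places. Axes as the bed's
- pocket (a point): centre of the floor of the pocket in the carriage's deck where the wood block lies, 64 mm above the table. Axes as the bed's
- work_block: light planed wood block 45x90x28 mm lying loose in the pocket, its 90 mm across the travel; origin at the centre of its underside, z up. It only rides along; its top is 92 mm above the table
- spanner: bystander, not to be disturbed: steel combination spanner, 144 mm, lying on the slide's board beside the bars; origin at the centre of its underside
- marker_pen: bystander, not to be disturbed: marking pen, 128 mm, lying on the slide's board beside the bars; origin at the centre of its underside
- mallet: bystander, not to be disturbed: welded steel mallet, 233 mm, on the table to the left; origin at the centre of its underside
- dust_brush: bystander, not to be disturbed: bench brush, 185 mm, on the table to the left; origin at the centre of its underside
- wax_tin: bystander, not to be disturbed: round tin, 68 mm across, 25 mm high, on the table to the right; origin at the centre of its underside
- glue_bottle: bystander, not to be disturbed: glue bottle, 140 mm, lying on the table to the right; origin at the centre of its underside
- gouge: bystander, not to be disturbed: carving gouge, 203 mm, lying on the table to the right; origin at the centre of its underside
- spare_block: bystander, not to be disturbed: brown planed offcut, 50x70x36 mm, lying on the table to the left; origin at the centre of its underside
Things that resemble listed ones, but are neither listed nor needed, are in the scene too. What is shaped like the work_block but purple or turquoise is not meant.

How it is judged (in metres and radians):
On the way, in this order (a step that is already met when the one before it is completed fails the run):
1. the lock button is pressed down with the carriage still at its start (value of joint lock_button above 0.0055 m and value of joint carriage below 0.012 m), for 0.05 s.
2. with the button still down, the carriage's nose meets the end stop (value of joint lock_button above 0.0045 m and x of carriage_nose in the frame of stop_face above -0.004 m), for 0.1 s.
At the end, for the whole second after the job is handed in: The carriage is at rest with its nose within 4 mm of the end stop, the lock button is up (pressed less than 2 mm), and the wood block lies flat in its pocket (x of carriage_nose in the frame of stop_face above -0.004 m and value of joint lock_button below 0.002 m and not (velocity of joint carriage above 0.01 m/s) and not (velocity of joint carriage below -0.01 m/s) and horizontal distance between work_block and pocket below 0.012 m and z of work_block in the frame of pocket below 0.005 m and angle between work_block's own z axis and vertical below 0.1 rad); the robot touches nothing.
It fails at once if the button is let up (less than 1 mm pressed) on the way, more than 12 mm from the start and more than 6 mm short of the stop (value of joint carriage above 0.012 m and x of carriage_nose in the frame of stop_face below -0.006 m and value of joint lock_button below 0.001 m).
It fails at once if the robot touches the wood block (more than 1 N) (contact force between any of the fingers, the arm and work_block above 1 N).
It fails at once if the wood block is lifted out of its pocket (z of work_block in the frame of pocket above 0.01 m).
It fails at once if the spanner or pen on the slide's board, or another loose thing round about, is moved by more than 15 mm (distance of any of spanner, marker_pen, mallet, dust_brush, wax_tin, glue_bottle, gouge, spare_block from where it was at the start of the episode above 0.015 m).
It also fails if it takes over 35 s, if anything falls off the work surface, if the arm or the gripper's body presses on something with over 40 N, if the wrist force passes 120 N, or if a joint passes its speed limit or range.

### The arm

A 6-joint arm with a two-finger parallel gripper is mounted at the origin on a cart in front of the work surface, level with it; the furniture and walls round the work are solid. World frame = base frame: x ahead of the robot, y to its left, z up, the work surface at z = 0. Lengths are in m, angles in degrees, forces in N, time in s.
With the tool pointing down it reaches from about 0.35 to 0.775 m from the base axis. Payload 5.5 kg.
Tool frame: the origin (TCP) lies between the finger pads; the fingertips stand 14 mm ahead of it and the grasp point (between the pads) lies 5 mm behind it; z points along the fingers, y is the line along which they close (so a half turn about z gives the same grasp; the last joint's range is limited). The gripper opens to 85 mm and grips with 20 to 120 N. Pads are 22 mm wide; open, the fingers measure 114 mm over their backs; the gripper's body (76 mm by 85 mm) begins 54 mm behind the grasp point. The pads swing forward as they close: fully open they stand 13 mm farther back than shut.
Start: joints at [61.272, 17.945, 2.641, 74.691, 0, 82.002], TCP at [0.204, 0.538, 0.223] pointing down, gripper open.
Joint ranges: [-158.12, 158.12], [-49.38, 96.58], [-58.88, 72.47], [-126.05, 133.96], [-84.25, 85.87], [-180, 180]. Speed limits (degrees/s): [147.25, 147.25, 180, 180, 180, 180].

### API

Orientations are given as a 3x3 rotation matrix whose columns are the frame's x, y, z axes.
In Python, from rig import robot gives the robot as it stands.
- The arm moves only by the tool step_arm, never from a script. Its argument "plan" is a list of rows, each an object of numbers: "claw": the opening, from -1 (shut) to 1 (fully open), so that 0 is half open; "dx", "dy", "dz": the shift along the tool's x, y, z in mm; "yaw": the turn about the tool's z in degrees. In form: [{"claw": .., "dx": .., "dy": .., "dz": .., "yaw": ..}, ...]. A call has exactly 5 rows; each row is the pose to reach, as a shift and turn from the pose commanded when the call began, along the tool's axes at that moment; what a row does not reach only later rows make up. A row lasts 1/8 s, in which the tool goes at most 62.5 mm and 10.7 degrees, less where a joint would pass 70% of its speed; a pose out of reach is approached as far as the arm can. A call with a gripper value outside its range is refused whole. The fingers move at their own pace and stop on an object; "squeeze" is the grip in N (left out, the last holds). Time passes only in rows, so rows that repeat a pose let the fingers close, or fill a call up. It gives the time, the measured TCP pose, the force, the opening and the grip force at its end, in the units of the state.
- robot.get_obs(): the state, without advancing time (a new reading comes with each control period).
- robot.capture(name): name is "scene" or "top" or "wrist"; returns a dict with "image" (400x640x3 uint8, red, green, blue), "range_z" (400x640 float32, m along the optical axis (not along the pixel's ray), 0 where there is no reading), "fovy" (degrees; the focal length in pixels is half the picture's height over the tangent of half this angle, whatever the lens; pixels are square), "cx", "cy" (the principal point, pixels), "R" (3x3) and "t" (3): a world point X has camera coordinates R X + t. Camera axes: x right, y down, z forward; pixel columns grow to the right and rows downward; lengths in m; the calibration is good to about 2 mm. A picture is of the moment at which its call begins.
- robot.close_job(): hands the job in; it is judged then, once.
The state is a dict: "time": time; "q": joint angles; "qvel": joint speeds; "effort": joint torques, N m; "eef_pos": TCP position; "eef_rot": TCP orientation; "ft_force": force on the tool from outside, world axes, zero at the start; "wrist_torque": the same for the moment, N m; "gripper_width": finger opening in m; "grasp_force": force on a finger pad.
Only numpy, scipy, OpenCV 4.12 (cv2) and the standard library are available. Lean on these libraries where they do the work, as an engineer would, in place of code of your own. Each camera call takes 0.05 s, during which the arm holds its last target. There are 200 camera calls.

## Working session

There is one attempt and no reset: what is moved stays moved. The work goes in short steps, Python scripts to look and compute and a tool call to move; the robot and the scene stay as the last step left them, time stands still between calls to the robot, and variables do not carry over. Pictures are saved under pics/ and viewed, at most 10 in all, crops included, and the job is handed in when it is done.

Besides the shell and the picture viewer there is one more tool, called after ">>>" as a command line: name --argument value ..., lists and objects as JSON in quotes. step_arm: Moves the arm, as the interface text tells. Its arguments: {"type":"object","properties":{"plan":{"type":"array","items":{"type":"object","properties":{"claw":{"type":"number"},"dx":{"type":"number"},"dy":{"type":"number"},"dz":{"type":"number"},"yaw":{"type":"number"}}}},"squeeze":{"type":"number"}},"required":["plan"]}

```bash
mkdir -p pics; ls; cat > h.py <<'E'
import numpy as np, cv2, pickle
from rig import robot
def cap(n,f):
    c=robot.capture(n); cv2.imwrite(f'pics/{f}.png',c['image'][:,:,::-1]); pickle.dump(c,open(f'pics/{f}.pkl','wb')); return c
def load(f): return pickle.load(open(f'pics/{f}.pkl','rb'))
def pts(c):
    f=200/np.tan(np.radians(c['fovy'])/2); v,u=np.mgrid[:400,:640]; z=c['range_z']
    P=np.stack([(u-c['cx'])/f*z,(v-c['cy'])/f*z,z],-1)
    return (P-np.array(c['t']))@np.array(c['R'])
def ray(c,u,v,h):
    f=200/np.tan(np.radians(c['fovy'])/2); R=np.array(c['R']); d=R.T@np.array([(u-c['cx'])/f,(v-c['cy'])/f,1]); o=-R.T@np.array(c['t'])
    return o+d*(h-o[2])/d[2]
E
python3 - <<'E'
from h import *
for n in ['top','scene']: c=cap(n,n+'0'); print(n,c['fovy'],-np.array(c['R']).T@c['t'])
o=robot.get_obs(); print(o['time'],o['eef_pos'],o['eef_rot'],o['gripper_width'])
E
```

```text
pics
top 50.29000668623883 [0.20160299 0.07405956 1.39540194]
scene 46.510890439814716 [-0.21234833 -0.75154468  1.01455567]
0.1 [0.20330414 0.53736363 0.22252229] [[-9.35274789e-01  3.53921581e-01 -7.63956737e-04]
 [ 3.53922340e-01  9.35273752e-01 -1.40945825e-03]
 [ 2.15670992e-04 -1.58861212e-03 -9.99998715e-01]] 0.08597390190829692
```

View pics/top0.png

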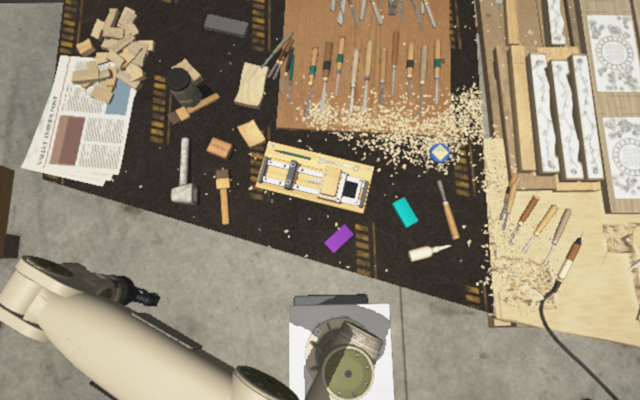

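View pics/scene0.png

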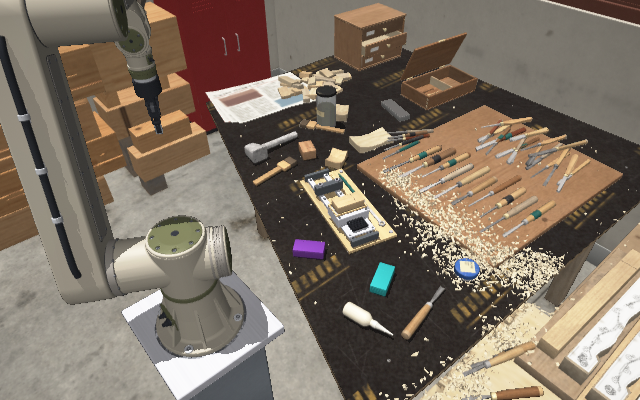

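The top view shows the slide around (315,178). The black button is near (352,190), the wood block near (330,180), and the dark stop near (291,175), so travel runs to the image's left. The purple (339,238) and turquoise (404,212) blocks are decoys. Next I enlarge the slide and measure it.

```bash
python3 - <<'E'
from h import *
c=load('top0'); P=pts(c)
im=c['image'][:,:,::-1]
cr=cv2.resize(im[135:220,248:382],None,fx=5.9,fy=5.9,interpolation=cv2.INTER_CUBIC); cv2.imwrite('pics/crop0.png',cr)
# world axes in pixel: 
print('dx', ray(c,353,190,.05), ray(c,291,175,.06))
reg=np.zeros((400,640),bool); reg[138:216,252:378]=1
Z=P[...,2]
def rect(m,h,name):
    n,l,s,_=cv2.connectedComponentsWithStats(m.astype(np.uint8))
    for i in range(1,n):
        if s[i,4]<25: continue
        v,u=np.nonzero(l==i)
        w=np.array([ray(c,a,b,h)[:2] for a,b in zip(u,v)],np.float32)*1000
        print(name,s[i,4],'px',u.mean().round(1),v.mean().round(1),'rect',[np.round(x,1) for x in cv2.minAreaRect(w)])
g=c['image'].max(2)
hsv=cv2.cvtColor(c['image'],cv2.COLOR_RGB2HSV)
rect(reg&(abs(Z-.092)<.007),.092,'block')
rect(reg&(abs(Z-.060)<.006)&(g<110),.060,'stop')
rect(reg&(g<45)&(Z>.035)&(Z<.06),.050,'button')
rect(reg&(Z>.006),.012,'board')
E
```

```text
dx [ 0.50955214 -0.05490712  0.05      ] [0.56088288 0.14509257 0.06      ]
block 386 px 330.0 181.3 rect [array([529.9,  20.6]), array([44.2, 91.3]), np.float64(74.7)]
board 105 px 257.3 141.7 rect [array([689.5, 257.7]), array([35.9, 44.3]), np.float64(0.7)]
board 5142 px 314.4 177.3 rect [array([565.7,  72.3]), array([373.3, 168.3]), np.float64(74.3)]
```

View pics/crop0.png

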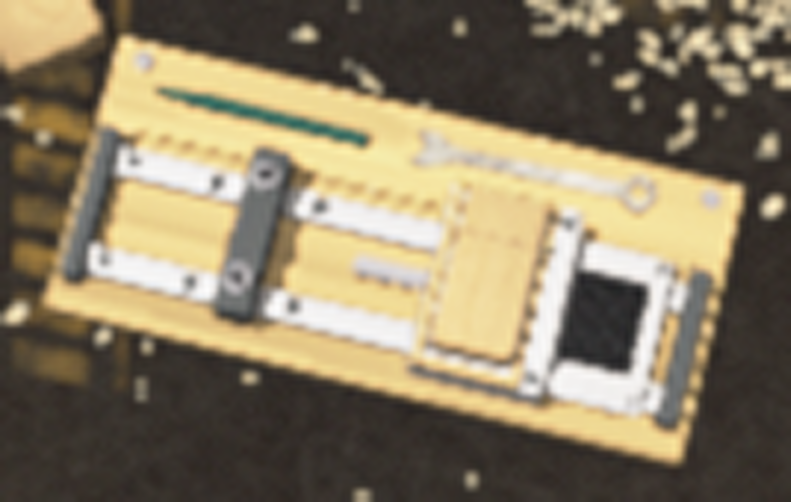

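The crop confirms the target. The black pad is at crop (604,320), next to the white step. The block is on the pocket at (490,275). The stop with two screw heads is at (255,235). The pen and spanner lie on the far (−y) side of the board. Next I compute the geometry and the first move.

```bash
python3 - <<'E'
from h import *
c=load('top0')
a=np.radians(74.5); d=np.array([np.cos(a),np.sin(a),0])
f=lambda x,y,h: ray(c,248+(x+.5)/5.9-.5,135+(y+.5)/5.9-.5,h)
b=f(604,320,.05); s=f(255,235,.06)
near=f(640,327,.05); e1=f(581,230,.064); e2=f(546,398,.064)
print('button',b,'near edge',near,'stop c',s,'edge',e1,e2)
print('along d: button->near',(near-b)@d,'button->step',((e1+e2)/2-b)@d,'button->stopface',(s-b)@d-.011, 'lateral mid',np.cross(d,(e1+e2)/2-b)[2],np.cross(d,s-b)[2])
o=robot.get_obs(); T=b-.05*d; T[2]=.2
R=np.array(o['eef_rot']); print('hover',T,'tool shift mm',R.T@(T-o['eef_pos'])*1000, 'yaw',69.3-(-15.5))
E
```

```text
button [ 0.51365599 -0.04518523  0.05      ] near edge [ 0.50933753 -0.06482527  0.05      ] stop c [0.56285431 0.14571032 0.06      ] edge [ 0.56128101 -0.03316485  0.064     ] [ 0.46774747 -0.01103599  0.064     ]
along d: button->near -0.020079799419357124 button->step 0.022474590140781757 button->stopface 0.1861004472965598 lateral mid 0.005342106515761097 0.003605612900864502
hover [ 0.50029407 -0.09336676  0.2       ] tool shift mm [-501.00162784 -484.7586511    23.18436205] yaw 84.8
```

>>> step_arm --plan '[{"claw": -1, "dx": -42, "dy": -40, "dz": 0, "yaw": 0}, {"claw": -1, "dx": -84, "dy": -81, "dz": 0, "yaw": 0}, {"claw": -1, "dx": -126, "dy": -122, "dz": 0, "yaw": 0}, {"claw": -1, "dx": -168, "dy": -162, "dz": 0, "yaw": 0}, {"claw": -1, "dx": -208, "dy": -202, "dz": 0, "yaw": 0}]' --squeeze 40

```text
time: 0.72
eef_pos: [0.3269, 0.2735, 0.2231]
eef_rot: [[-0.935, 0.354, 0.0], [0.354, 0.935, -0.0], [-0.0, 0.0, -1.0]]
ft_force: [0.8, -0.2, -0.4]
gripper_width: -0.0003
grasp_force: 0.0
```

>>> step_arm --plan '[{"claw": -1, "dx": -42, "dy": -40, "dz": 0, "yaw": 10}, {"claw": -1, "dx": -84, "dy": -81, "dz": 0, "yaw": 20}, {"claw": -1, "dx": -126, "dy": -122, "dz": 0, "yaw": 30}, {"claw": -1, "dx": -168, "dy": -162, "dz": 0, "yaw": 40}, {"claw": -1, "dx": -208, "dy": -202, "dz": 0, "yaw": 50}]'

```text
time: 1.35
eef_pos: [0.45, 0.0108, 0.2231]
eef_rot: [[-0.324, 0.946, 0.0], [0.946, 0.324, 0.0], [0.0, 0.0, -1.0]]
ft_force: [0.8, 0.5, 0.2]
gripper_width: 0.0001
grasp_force: 0.0
```

```bash
python3 - <<'E'
from h import *
o=robot.get_obs(); R=np.array(o['eef_rot']); print(o['time'],o['eef_pos'],R.round(3),o['gripper_width'])
T=np.array([.5003,-.0934,.2]); print(R.T@(T-o['eef_pos'])*1000, np.degrees(np.arctan2(R[1,1],R[0,1]))+15.5)
E
```

```text
1.35 [0.44998708 0.0108167  0.22311026] [[-0.324  0.946  0.   ]
 [ 0.946  0.324  0.   ]
 [ 0.     0.    -1.   ]] 0.00013027167983436645
[-114.90554515   13.80270032   23.08239056] 34.41874929621973
```

>>> step_arm --plan '[{"claw": -1, "dx": -30, "dy": 4, "dz": 6, "yaw": 10}, {"claw": -1, "dx": -65, "dy": 8, "dz": 12, "yaw": 20}, {"claw": -1, "dx": -100, "dy": 12, "dz": 18, "yaw": 30}, {"claw": -1, "dx": -115, "dy": 14, "dz": 23, "yaw": 34.4}, {"claw": -1, "dx": -115, "dy": 14, "dz": 23, "yaw": 34.4}]'

```text
time: 1.98
eef_pos: [0.5005, -0.0919, 0.1993]
eef_rot: [[0.262, 0.965, -0.002], [0.965, -0.262, 0.001], [0.0, -0.002, -1.0]]
ft_force: [-0.4, -0.3, -0.3]
gripper_width: -0.0003
grasp_force: 0.0
```

```bash
python3 - <<'E'
from h import *
c=cap('wrist','w1'); o=robot.get_obs(); print(o['time'],o['eef_pos'],np.round(o['eef_rot'],3),c['fovy'])
E
```

```text
2.025 [ 0.5002548  -0.09118923  0.19969699] [[ 0.26   0.965 -0.002]
 [ 0.965 -0.26   0.001]
 [ 0.    -0.002 -1.   ]] 63.95768419091996
```

View pics/w1.png

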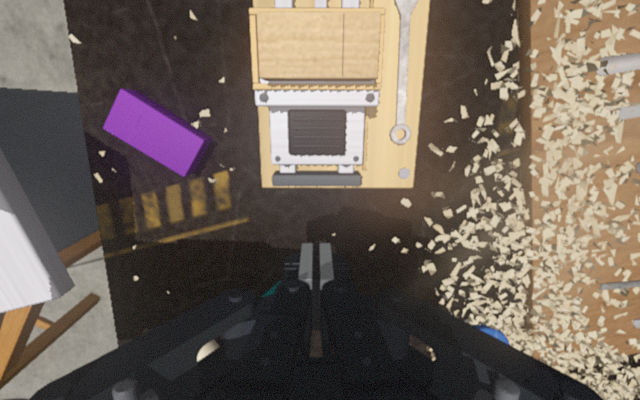

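The wrist view shows the button at (317,132), the step edge near y≈105, the spanner ring at (400,133) and the closed fingertips at (315,250). The slide's axis is nearly straight up the image.

```bash
python3 - <<'E'
from h import *
c=load('w1'); g=c['image'].max(2); m=np.zeros_like(g); m[108:158,284:352]=(g[108:158,284:352]<75)
n,l,s,ce=cv2.connectedComponentsWithStats(m); i=1+s[1:,4].argmax(); print(s[i],ce[i])
v,u=np.nonzero(l==i); w=np.array([ray(c,a,b,.05)[:2] for a,b in zip(u,v)],np.float32)*1000
r=cv2.minAreaRect(w); print(r)
P=pts(c)
print('z col',[(v,P[v,317,2].round(3)) for v in range(84,130,2)])
# slide angle from step edge (bright strip lower edge at .064), and black cheek
for y in (105,): print(ray(c,258,y,.064),ray(c,378,y,.064))
a=np.radians(74.5); d=np.array([np.cos(a),np.sin(a),0]); b=np.array([*r[0],50])/1000
o=robot.get_obs(); R=np.array(o['eef_rot']); print('b-tcp along d, lateral', R.T@(b-o['eef_pos'])*1000)
E
```

```text
Traceback (most recent call last):
ValueError: attempt to get argmax of an empty sequence
```

```bash
python3 - <<'E'
from h import *
c=load('w1'); g=cv2.cvtColor(c['image'],cv2.COLOR_RGB2GRAY); print(g[125:140:5,270:370:6], g[84:170:3,320])
t,_=cv2.threshold(g[95:165,275:360],0,255,cv2.THRESH_OTSU); print(t)
m=np.zeros_like(g); m[105:160,282:354]=g[105:160,282:354]<t
n,l,s,ce=cv2.connectedComponentsWithStats(m); i=l[132,317]; print(s[i],ce[i])
v,u=np.nonzero(l==i); w=np.array([ray(c,a,b,.05)[:2] for a,b in zip(u,v)],np.float32)*1000
r=cv2.minAreaRect(w); print(r)
P=pts(c)
print('z col',[(v,P[v,317,2].round(3)) for v in range(84,130,2)])
b=np.array([*r[0],50])/1000
print('step edge',ray(c,317,105,.064))
o=robot.get_obs(); R=np.array(o['eef_rot']); print('b-tcp in tool', R.T@(b-o['eef_pos'])*1000)
E
```

```text
[[215 238 236 125 101  96  97  97 100  99  94  93  96 236 235 234 203]
 [215 234 233 148  93  88  92  93  97  91  92  94  98 233 230 230 191]
 [208 233 232 146  96  91  91  93  91  95  94  89  98 233 230 232 190]] [143 193 154 236 236 232 236 184 147  97 103 102  93  96  97  93  89  98
  91  91  91  82  88  78 212 229 224 179 201]
163.0
[ 282  106   72   50 2937] [316.87708546 129.54239019]
((515.6596069335938, -43.86858367919922), (43.88468551635742, 63.884151458740234), 74.78889465332031)
z col [(84, np.float64(0.068)), (86, np.float64(0.069)), (88, np.float64(0.07)), (90, np.float64(0.063)), (92, np.float64(0.064)), (94, np.float64(0.063)), (96, np.float64(0.063)), (98, np.float64(0.063)), (100, np.float64(0.064)), (102, np.float64(0.063)), (104, np.float64(0.063)), (106, np.float64(0.036)), (108, np.float64(0.35)), (110, np.float64(0.05)), (112, np.float64(0.05)), (114, np.float64(0.049)), (116, np.float64(0.049)), (118, np.float64(0.051)), (120, np.float64(0.049)), (122, np.float64(0.05)), (124, np.float64(0.051)), (126, np.float64(0.049)), (128, np.float64(0.052))]
step edge [ 0.52114848 -0.02183538  0.064     ]
b-tcp in tool [ 49.63048524   2.80358646 149.71537901]
```

>>> step_arm --plan '[{"claw": -1, "dx": 25, "dy": 3, "dz": 40, "yaw": 0}, {"claw": -1, "dx": 54, "dy": 3, "dz": 80, "yaw": 0}, {"claw": -1, "dx": 54, "dy": 3, "dz": 115, "yaw": 0}, {"claw": -1, "dx": 54, "dy": 3, "dz": 126, "yaw": 0}, {"claw": -1, "dx": 54, "dy": 3, "dz": 126, "yaw": 0}]'

```text
time: 2.65
eef_pos: [0.5174, -0.0394, 0.0745]
eef_rot: [[0.26, 0.966, -0.001], [0.966, -0.26, 0.0], [0.0, -0.001, -1.0]]
ft_force: [0.3, 1.1, 0.6]
gripper_width: 0.0003
grasp_force: 0.0
```

```bash
python3 - <<'E'
from h import *
c=cap('scene','s1'); c2=cap('wrist','w2')
a=c['image'][160:260,290:400,::-1]; a=cv2.resize(a,None,fx=4,fy=4,interpolation=cv2.INTER_CUBIC)
b=c2['image'][:,160:500,::-1]
cv2.imwrite('pics/j1.png',np.hstack([a,cv2.resize(b,(340,400))]))
o=robot.get_obs(); print(o['time'],o['eef_pos'],o['ft_force'])
E
```

```text
2.75 [ 0.51877177 -0.0401266   0.07581779] [ 0.63132241 -0.88097658 -0.43892822]
```

View pics/j1.png

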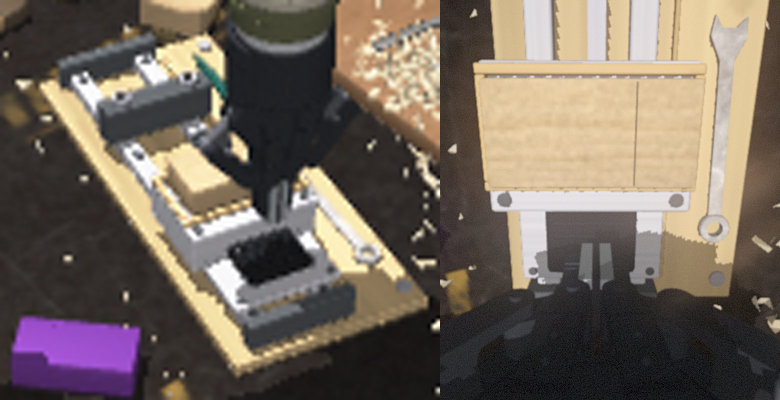

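The scene half shows the closed fingers over the black pad, just short of the step face. The wrist half shows the tips at (596,255) on the pad and clear of the block. Next, press.

>>> step_arm --plan '[{"claw": -1, "dx": 0, "dy": 0, "dz": 7, "yaw": 0}, {"claw": -1, "dx": 0, "dy": 0, "dz": 11, "yaw": 0}, {"claw": -1, "dx": 0, "dy": 0, "dz": 14, "yaw": 0}, {"claw": -1, "dx": 0, "dy": 0, "dz": 17, "yaw": 0}, {"claw": -1, "dx": 0, "dy": 0, "dz": 17, "yaw": 0}]'

```text
time: 3.38
eef_pos: [0.5175, -0.0398, 0.057]
eef_rot: [[0.261, 0.965, -0.001], [0.965, -0.261, 0.0], [0.0, -0.001, -1.0]]
ft_force: [0.2, -0.5, -0.3]
gripper_width: 0.0001
grasp_force: 0.0
```

```bash
python3 - <<'E'
from h import *
c2=cap('wrist','w3'); cap('scene','s2')
for _ in range(3): o=robot.get_obs(); print(o['time'],o['eef_pos'],o['ft_force'],o['effort'])
P=pts(c2); Z=P[...,2]
print([(v,Z[v,300].round(3),Z[v,335].round(3)) for v in range(205,250,5)])
E
```

```text
3.475 [ 0.51775479 -0.03986744  0.0572438 ] [-0.94420554 -0.32959382  0.07891902] [-1.03336040e-02 -4.39569139e+01  2.54419988e+01  4.71694177e-03
 -1.78338005e-04 -7.66920130e-05]
3.475 [ 0.51775479 -0.03986744  0.0572438 ] [-0.94420554 -0.32959382  0.07891902] [-1.03336040e-02 -4.39569139e+01  2.54419988e+01  4.71694177e-03
 -1.78338005e-04 -7.66920130e-05]
3.475 [ 0.51775479 -0.03986744  0.0572438 ] [-0.94420554 -0.32959382  0.07891902] [-1.03336040e-02 -4.39569139e+01  2.54419988e+01  4.71694177e-03
 -1.78338005e-04 -7.66920130e-05]
[(205, np.float64(0.064), np.float64(0.064)), (210, np.float64(0.062), np.float64(0.064)), (215, np.float64(0.064), np.float64(0.064)), (220, np.float64(0.064), np.float64(0.063)), (225, np.float64(0.05), np.float64(0.05)), (230, np.float64(0.05), np.float64(0.049)), (235, np.float64(0.051), np.float64(0.05)), (240, np.float64(0.05), np.float64(0.05)), (245, np.float64(0.05), np.float64(0.05))]
```

The button is still at 50 mm with no force, so the tips are not on it yet. I go lower in small steps and watch the force.

>>> step_arm --plan '[{"claw": -1, "dx": 0, "dy": 0, "dz": 1, "yaw": 0}, {"claw": -1, "dx": 0, "dy": 0, "dz": 2, "yaw": 0}, {"claw": -1, "dx": 0, "dy": 0, "dz": 3, "yaw": 0}, {"claw": -1, "dx": 0, "dy": 0, "dz": 4, "yaw": 0}, {"claw": -1, "dx": 0, "dy": 0, "dz": 4, "yaw": 0}]'

```text
time: 4.1
eef_pos: [0.5177, -0.0398, 0.0532]
eef_rot: [[0.261, 0.965, -0.0], [0.965, -0.261, 0.0], [0.0, -0.0, -1.0]]
ft_force: [-0.5, -0.4, -0.1]
gripper_width: 0.0
grasp_force: 0.0
```

```bash
python3 - <<'E'
from h import *
c2=cap('wrist','w4')
o=robot.get_obs(); print(o['time'],o['eef_pos'],o['ft_force'])
Z=pts(c2)[...,2]
print([(v,Z[v,300].round(3),Z[v,335].round(3)) for v in range(215,265,5)])
im=c2['image'][180:330,230:410,::-1]
cv2.imwrite('pics/w4c.png',cv2.resize(im,None,fx=4,fy=4,interpolation=cv2.INTER_CUBIC))
# fingertip depth: 
print(Z[228:300:6,305:325:5].round(3))
E
```

```text
4.15 [ 0.51777567 -0.03986703  0.05324597] [-0.56469018 -0.29366275 -1.04914906]
[(215, np.float64(0.065), np.float64(0.063)), (220, np.float64(0.064), np.float64(0.064)), (225, np.float64(0.049), np.float64(0.062)), (230, np.float64(0.05), np.float64(0.05)), (235, np.float64(0.049), np.float64(0.05)), (240, np.float64(0.051), np.float64(0.05)), (245, np.float64(0.05), np.float64(0.049)), (250, np.float64(0.051), np.float64(0.05)), (255, np.float64(0.07), np.float64(0.07)), (260, np.float64(0.083), np.float64(0.074))]
[[0.049 0.05  0.05  0.05 ]
 [0.05  0.049 0.049 0.05 ]
 [0.05  0.05  0.049 0.05 ]
 [0.069 0.068 0.069 0.069]
 [0.075 0.074 0.076 0.076]
 [0.081 0.081 0.081 0.081]
 [0.087 0.087 0.087 0.086]
 [0.091 0.092 0.092 0.091]
 [0.096 0.096 0.097 0.097]
 [0.102 0.098 0.098 0.098]
 [0.106 0.098 0.098 0.098]
 [0.11  0.102 0.099 0.102]]
```

View pics/w4c.png

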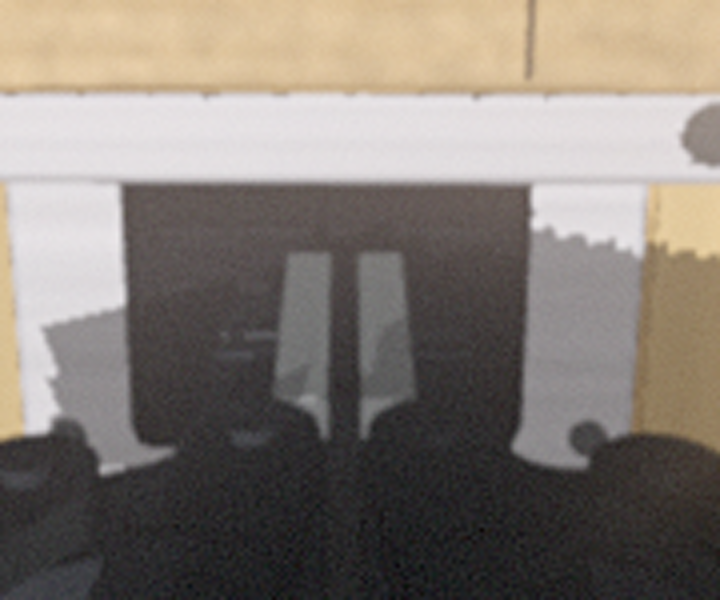

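The wrist crop shows the grey fingers ending at crop (345,252), above the still-raised pad. I check where the tips really are in the tool frame, using both cameras.

```bash
python3 - <<'E'
from h import *
o=robot.get_obs(); R=np.array(o['eef_rot']); p=np.array(o['eef_pos'])
c=load('w4'); L=(pts(c)-p)@R*1000
for v in (240,243,244,246,250,256,262,270,280): print('w',v,L[v,306].round(1),L[v,328].round(1))
s=cap('scene','s3'); L=(pts(s)-p)@R*1000
ok=(abs(L[...,0])<60)&(abs(L[...,1])<60)&(L[...,2]<60)&(L[...,2]>-160)&(s['range_z']>0)
f=ok&(abs(L[...,0])<16)&(abs(L[...,1])<20)
for z in range(-100,30,6):
    m=ok&(abs(L[...,2]-z)<3)
    if m.sum(): print('s',z,m.sum(),'x',L[m][:,0].min().round(),L[m][:,0].max().round(),'y',L[m][:,1].min().round(),L[m][:,1].max().round())
v,u=np.nonzero(f); print('finger px',u.min(),u.max(),v.min(),v.max())
print('cam w pos in tool',(-np.array(c['R']).T@c['t']-p)@R)
im=s['image'][160:260,300:400,::-1]; cv2.imwrite('pics/s3c.png',cv2.resize(im,None,fx=6,fy=6,interpolation=cv2.INTER_CUBIC))
E
```

```text
w 240 [ 5.4 -4.5  2.9] [5.6 6.9 2.5]
w 243 [ 10.8  -4.  -13.2] [ 10.9   6.2 -13.6]
w 244 [ 10.1  -4.  -12.7] [ 10.2   6.3 -13.1]
w 246 [ 10.2  -3.9 -15.3] [ 10.7   6.1 -16.3]
w 250 [ 10.3  -3.8 -19.7] [ 10.6   6.  -20.4]
w 256 [ 10.2  -3.6 -25.5] [ 10.6   5.8 -26.3]
w 262 [ 10.5  -3.4 -31.7] [ 10.6   5.6 -31.9]
w 270 [ 10.2  -3.2 -37.8] [  71.1    0.5 -150.2]
w 280 [ 10.  -3. -45.] [ 10.5   5.  -45.9]
s -100 67 x -21.0 14.0 y -59.0 59.0
s -94 46 x -20.0 -1.0 y -59.0 58.0
s -88 44 x -19.0 2.0 y -54.0 56.0
s -82 49 x -18.0 7.0 y -52.0 52.0
s -76 30 x -17.0 6.0 y -43.0 47.0
s -70 43 x -15.0 10.0 y -39.0 44.0
s -64 43 x -15.0 11.0 y -37.0 41.0
s -58 29 x -14.0 11.0 y -29.0 33.0
s -52 17 x -13.0 -1.0 y -28.0 25.0
s -46 14 x -14.0 40.0 y -42.0 5.0
s -40 52 x -13.0 60.0 y -48.0 11.0
s -34 31 x -13.0 56.0 y -47.0 11.0
s -28 34 x -11.0 59.0 y -48.0 13.0
s -22 43 x -13.0 58.0 y -57.0 12.0
s -16 72 x -10.0 60.0 y -56.0 47.0
s -10 88 x -9.0 59.0 y -57.0 49.0
s -4 49 x -24.0 50.0 y -57.0 49.0
s 2 174 x -29.0 59.0 y -57.0 48.0
s 8 78 x -58.0 52.0 y -57.0 48.0
s 14 306 x -59.0 59.0 y -56.0 49.0
s 20 104 x -60.0 53.0 y -55.0 45.0
s 26 43 x -60.0 22.0 y -49.0 51.0
finger px 350 367 193 227
cam w pos in tool [ 0.07108432  0.00053003 -0.1501968 ]
```

View pics/s3c.png

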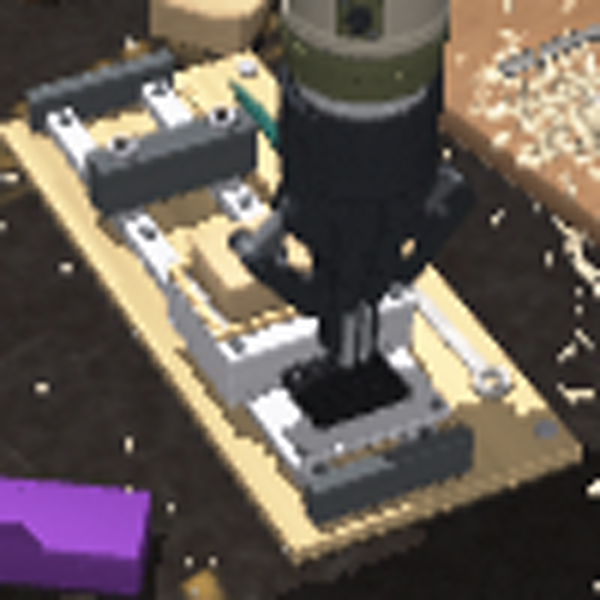

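Both cameras put the real fingertip plane about 13 mm behind the reported TCP, rather than 14 mm ahead of it. The tips are at z≈66 mm now, so contact should come near TCP z≈0.037 and full press near 0.029. Clearance from tips to body is unaffected, so I continue down and check the force.

>>> step_arm --plan '[{"claw": -1, "dx": 0, "dy": 0, "dz": 7, "yaw": 0}, {"claw": -1, "dx": 0, "dy": 0, "dz": 13, "yaw": 0}, {"claw": -1, "dx": 0, "dy": 0, "dz": 16, "yaw": 0}, {"claw": -1, "dx": 0, "dy": 0, "dz": 19, "yaw": 0}, {"claw": -1, "dx": 0, "dy": 0, "dz": 19, "yaw": 0}]'

```text
time: 4.82
eef_pos: [0.5179, -0.0399, 0.0345]
eef_rot: [[0.261, 0.965, 0.0], [0.965, -0.261, 0.0], [0.0, 0.0, -1.0]]
ft_force: [-1.2, -0.9, 5.5]
gripper_width: -0.0002
grasp_force: 2.8
```

>>> step_arm --plan '[{"claw": -1, "dx": 0, "dy": 0, "dz": 2, "yaw": 0}, {"claw": -1, "dx": 0, "dy": 0, "dz": 4, "yaw": 0}, {"claw": -1, "dx": 0, "dy": 0, "dz": 6, "yaw": 0}, {"claw": -1, "dx": 0, "dy": 0, "dz": 6.5, "yaw": 0}, {"claw": -1, "dx": 0, "dy": 0, "dz": 6.5, "yaw": 0}]'

```text
time: 5.45
eef_pos: [0.5186, -0.04, 0.0334]
eef_rot: [[0.261, 0.965, 0.004], [0.965, -0.261, -0.001], [-0.0, 0.004, -1.0]]
ft_force: [-14.5, 3.5, 46.6]
gripper_width: -0.0001
grasp_force: 23.4
```

```bash
python3 - <<'E'
from h import *
c=cap('wrist','w5'); o=robot.get_obs(); R=np.array(o['eef_rot']); p=np.array(o['eef_pos'])
print(o['time'],p,o['ft_force']); P=pts(c); L=(P-p)@R*1000
for v in range(212,262,4): print(v,P[v,290,2].round(3),L[v,317].round(1),P[v,317,2].round(3))
E
```

```text
5.5 [ 0.51860631 -0.0399259   0.03334672] [-14.22924473   2.89647372  47.1981669 ]
212 0.091 [ 40.5   1.  -57.5] 0.091
216 0.09 [ 39.4   1.  -58.2] 0.092
220 0.09 [ 37.6   1.  -56.8] 0.09
224 0.064 [ 26.7   1.1 -30.9] 0.064
228 0.064 [ 24.6   1.1 -30. ] 0.063
232 0.064 [ 23.2   1.1 -30.7] 0.064
236 0.064 [ 21.3   1.1 -30.2] 0.064
240 0.063 [ 19.8   1.1 -30.8] 0.064
244 0.042 [ 10.9   1.2 -14.7] 0.048
248 0.042 [ 10.5   1.2 -18.2] 0.052
252 0.042 [ 10.4   1.2 -22.1] 0.055
256 0.051 [ 10.4   1.2 -26. ] 0.059
260 0.055 [ 10.9   1.1 -30.7] 0.064
```

The button is fully down (42 mm) but the force is 47 N, so I ease back to about 17 N and start pushing.

>>> step_arm --plan '[{"claw": -1, "dx": 0, "dy": 0, "dz": -3.2, "yaw": 0}, {"claw": -1, "dx": 3, "dy": 0, "dz": -3.2, "yaw": 0}, {"claw": -1, "dx": 7, "dy": 0, "dz": -3.2, "yaw": 0}, {"claw": -1, "dx": 11, "dy": 0, "dz": -3.2, "yaw": 0}, {"claw": -1, "dx": 15, "dy": 0, "dz": -3.2, "yaw": 0}]'

```text
time: 6.12
eef_pos: [0.522, -0.0258, 0.0337]
eef_rot: [[0.261, 0.965, 0.002], [0.965, -0.261, -0.001], [-0.001, 0.002, -1.0]]
ft_force: [-7.2, 0.2, 24.0]
gripper_width: -0.0002
grasp_force: 12.0
```

```bash
cat > m.py <<'E'
from h import *
import sys
c=cap('wrist',sys.argv[1]); o=robot.get_obs(); R=np.array(o['eef_rot']); p=np.array(o['eef_pos'])
print(o['time'],p,o['ft_force']); P=pts(c); L=(P-p)@R*1000
print('button z',[P[v,290,2].round(3) for v in range(236,262,3)])
m=(abs(P[...,2]-.0635)<.002)&(abs(L[...,1]-1)<25)&(L[...,0]<45); m[262:]=0
print('step edge x in tool',np.percentile(L[m][:,0],[1,5]).round(1))
u=250; print([(v,L[v,u,0].round(),P[v,u,2].round(3)) for v in range(0,215,12)])
E
python3 m.py w6
```

```text
6.175 [ 0.52219874 -0.02522126  0.03373645] [-7.32373916  1.14409455 24.38362748]
button z [np.float64(0.063), np.float64(0.064), np.float64(0.063), np.float64(0.041), np.float64(0.043), np.float64(0.04), np.float64(0.05), np.float64(0.051), np.float64(0.055)]
step edge x in tool [ 9.7 17.7]
[(0, np.float64(115.0), np.float64(0.026)), (12, np.float64(111.0), np.float64(0.025)), (24, np.float64(106.0), np.float64(0.025)), (36, np.float64(101.0), np.float64(0.027)), (48, np.float64(89.0), np.float64(0.069)), (60, np.float64(86.0), np.float64(0.069)), (72, np.float64(80.0), np.float64(0.091)), (84, np.float64(77.0), np.float64(0.091)), (96, np.float64(74.0), np.float64(0.092)), (108, np.float64(70.0), np.float64(0.09)), (120, np.float64(67.0), np.float64(0.091)), (132, np.float64(64.0), np.float64(0.092)), (144, np.float64(61.0), np.float64(0.092)), (156, np.float64(57.0), np.float64(0.092)), (168, np.float64(54.0), np.float64(0.092)), (180, np.float64(50.0), np.float64(0.091)), (192, np.float64(46.0), np.float64(0.09)), (204, np.float64(43.0), np.float64(0.092))]
```

The carriage has moved about 15 mm with the button down; friction carries it. I keep going.

>>> step_arm --plan '[{"claw": -1, "dx": 6, "dy": 0, "dz": 0, "yaw": 0}, {"claw": -1, "dx": 13, "dy": 0, "dz": 0, "yaw": 0}, {"claw": -1, "dx": 20, "dy": 0, "dz": 0, "yaw": 0}, {"claw": -1, "dx": 27, "dy": 0, "dz": 0, "yaw": 0}, {"claw": -1, "dx": 34, "dy": 0, "dz": 0, "yaw": 0}]'

```text
time: 6.8
eef_pos: [0.5311, 0.0073, 0.0337]
eef_rot: [[0.261, 0.965, 0.002], [0.965, -0.261, -0.001], [-0.001, 0.002, -1.0]]
ft_force: [-6.8, -1.0, 23.4]
gripper_width: -0.0003
grasp_force: 11.6
```

>>> step_arm --plan '[{"claw": -1, "dx": 7, "dy": 0, "dz": 0, "yaw": 0}, {"claw": -1, "dx": 14, "dy": 0, "dz": 0, "yaw": 0}, {"claw": -1, "dx": 21, "dy": 0, "dz": 0, "yaw": 0}, {"claw": -1, "dx": 27, "dy": 0, "dz": 0, "yaw": 0}, {"claw": -1, "dx": 32, "dy": 0, "dz": 0, "yaw": 0}]'

```text
time: 7.42
eef_pos: [0.5395, 0.0383, 0.0338]
eef_rot: [[0.261, 0.965, 0.002], [0.965, -0.261, -0.001], [-0.0, 0.002, -1.0]]
ft_force: [-7.2, -1.2, 23.4]
gripper_width: -0.0
grasp_force: 11.3
```

```bash
python3 m.py w7
```

```text
7.475 [0.53971992 0.0389988  0.03376075] [-5.98034372  1.8967666  22.15867641]
button z [np.float64(0.063), np.float64(0.064), np.float64(0.041), np.float64(0.042), np.float64(0.042), np.float64(0.042), np.float64(0.05), np.float64(0.053), np.float64(0.056)]
step edge x in tool [ 9.6 17.6]
[(0, np.float64(106.0), np.float64(0.059)), (12, np.float64(102.0), np.float64(0.06)), (24, np.float64(101.0), np.float64(0.046)), (36, np.float64(101.0), np.float64(0.027)), (48, np.float64(89.0), np.float64(0.07)), (60, np.float64(85.0), np.float64(0.07)), (72, np.float64(80.0), np.float64(0.092)), (84, np.float64(76.0), np.float64(0.092)), (96, np.float64(73.0), np.float64(0.09)), (108, np.float64(70.0), np.float64(0.091)), (120, np.float64(67.0), np.float64(0.092)), (132, np.float64(64.0), np.float64(0.092)), (144, np.float64(60.0), np.float64(0.091)), (156, np.float64(57.0), np.float64(0.092)), (168, np.float64(53.0), np.float64(0.092)), (180, np.float64(50.0), np.float64(0.091)), (192, np.float64(46.0), np.float64(0.092)), (204, np.float64(43.0), np.float64(0.092))]
```

The gap to the stop is about 8 mm. I push through it until the fingers bear on the step face.

>>> step_arm --plan '[{"claw": -1, "dx": 4, "dy": 0, "dz": 0, "yaw": 0}, {"claw": -1, "dx": 8, "dy": 0, "dz": 0, "yaw": 0}, {"claw": -1, "dx": 11, "dy": 0, "dz": 0, "yaw": 0}, {"claw": -1, "dx": 14, "dy": 0, "dz": 0, "yaw": 0}, {"claw": -1, "dx": 16.5, "dy": 0, "dz": 0, "yaw": 0}]'

```text
time: 8.1
eef_pos: [0.5433, 0.0503, 0.0337]
eef_rot: [[0.263, 0.965, 0.001], [0.965, -0.263, -0.009], [-0.008, 0.003, -1.0]]
ft_force: [-7.8, -15.0, 22.9]
gripper_width: -0.0001
grasp_force: 11.0
```

```bash
python3 m.py w8
```

```text
8.15 [0.5435097  0.05043109 0.03366811] [ -7.61967788 -11.758453    23.05335146]
button z [np.float64(0.062), np.float64(0.063), np.float64(0.064), np.float64(0.064), np.float64(0.063), np.float64(0.042), np.float64(0.049), np.float64(0.052), np.float64(0.055)]
step edge x in tool [10.1 14.3]
[(0, np.float64(106.0), np.float64(0.06)), (12, np.float64(102.0), np.float64(0.06)), (24, np.float64(98.0), np.float64(0.06)), (36, np.float64(95.0), np.float64(0.06)), (48, np.float64(91.0), np.float64(0.059)), (60, np.float64(86.0), np.float64(0.07)), (72, np.float64(82.0), np.float64(0.068)), (84, np.float64(77.0), np.float64(0.092)), (96, np.float64(74.0), np.float64(0.091)), (108, np.float64(71.0), np.float64(0.092)), (120, np.float64(67.0), np.float64(0.091)), (132, np.float64(64.0), np.float64(0.091)), (144, np.float64(61.0), np.float64(0.092)), (156, np.float64(58.0), np.float64(0.092)), (168, np.float64(54.0), np.float64(0.092)), (180, np.float64(50.0), np.float64(0.092)), (192, np.float64(47.0), np.float64(0.091)), (204, np.float64(43.0), np.float64(0.092))]
```

The force along the travel is now 14 N and the step has stopped following, so the nose is on the stop with the button down. I hold briefly, lift straight up, then back away.

>>> step_arm --plan '[{"claw": -1, "dx": 1, "dy": 0, "dz": 0, "yaw": 0}, {"claw": -1, "dx": 1, "dy": 0, "dz": -5, "yaw": 0}, {"claw": -1, "dx": 1, "dy": 0, "dz": -14, "yaw": 0}, {"claw": -1, "dx": -5, "dy": 0, "dz": -22, "yaw": 0}, {"claw": -1, "dx": -10, "dy": 0, "dz": -60, "yaw": 0}]'

```text
time: 8.78
eef_pos: [0.5381, 0.0449, 0.0892]
eef_rot: [[0.261, 0.965, -0.006], [0.965, -0.261, 0.001], [-0.0, -0.006, -1.0]]
ft_force: [-0.8, 0.3, -0.5]
gripper_width: -0.0001
grasp_force: 0.0
```

>>> step_arm --plan '[{"claw": -1, "dx": -20, "dy": 0, "dz": -40, "yaw": 0}, {"claw": -1, "dx": -60, "dy": 0, "dz": -80, "yaw": 0}, {"claw": -1, "dx": -90, "dy": 0, "dz": -100, "yaw": 0}, {"claw": -1, "dx": -90, "dy": 0, "dz": -100, "yaw": 0}, {"claw": -1, "dx": -90, "dy": 0, "dz": -100, "yaw": 0}]'

```text
time: 9.4
eef_pos: [0.5167, -0.0418, 0.1903]
eef_rot: [[0.261, 0.965, -0.001], [0.965, -0.261, 0.001], [0.001, -0.001, -1.0]]
ft_force: [-0.1, -0.2, 1.0]
gripper_width: 0.0002
grasp_force: 0.0
```

```bash
python3 - <<'E'
from h import *
c=cap('wrist','w9'); o=robot.get_obs(); R=np.array(o['eef_rot']); p=np.array(o['eef_pos']); P=pts(c); L=(P-p)@R*1000
print(o['time'],p,o['ft_force'],np.abs(o['qvel']).max())
u=317; print([(v,L[v,u,0].round(),P[v,u,2].round(3)) for v in range(0,200,6)])
s=cap('scene','s9'); a=cv2.resize(s['image'][150:260,290:400,::-1],(400,400),interpolation=cv2.INTER_CUBIC)
cv2.imwrite('pics/j9.png',np.hstack([a,c['image'][:,150:550,::-1]]))
E
```

```text
9.45 [ 0.51654807 -0.04144204  0.18995335] [-0.83638839 -0.11235068 -0.33474831] 0.5934543655595081
[(0, np.float64(141.0), np.float64(0.092)), (6, np.float64(138.0), np.float64(0.091)), (12, np.float64(134.0), np.float64(0.093)), (18, np.float64(131.0), np.float64(0.09)), (24, np.float64(129.0), np.float64(0.079)), (30, np.float64(128.0), np.float64(0.067)), (36, np.float64(123.0), np.float64(0.071)), (42, np.float64(120.0), np.float64(0.064)), (48, np.float64(116.0), np.float64(0.065)), (54, np.float64(112.0), np.float64(0.063)), (60, np.float64(110.0), np.float64(0.043)), (66, np.float64(104.0), np.float64(0.049)), (72, np.float64(100.0), np.float64(0.049)), (78, np.float64(95.0), np.float64(0.05)), (84, np.float64(90.0), np.float64(0.051)), (90, np.float64(85.0), np.float64(0.05)), (96, np.float64(80.0), np.float64(0.048)), (102, np.float64(75.0), np.float64(0.05)), (108, np.float64(70.0), np.float64(0.049)), (114, np.float64(65.0), np.float64(0.048)), (120, np.float64(60.0), np.float64(0.037)), (126, np.float64(54.0), np.float64(0.029)), (132, np.float64(48.0), np.float64(0.028)), (138, np.float64(43.0), np.float64(0.029)), (144, np.float64(37.0), np.float64(0.029)), (150, np.float64(31.0), np.float64(0.029)), (156, np.float64(25.0), np.float64(0.029)), (162, np.float64(19.0), np.float64(0.029)), (168, np.float64(14.0), np.float64(0.029)), (174, np.float64(8.0), np.float64(0.029)), (180, np.float64(1.0), np.float64(0.029)), (186, np.float64(-5.0), np.float64(0.028)), (192, np.float64(-11.0), np.float64(0.027)), (198, np.float64(-17.0), np.float64(0.028))]
```

View pics/j9.png

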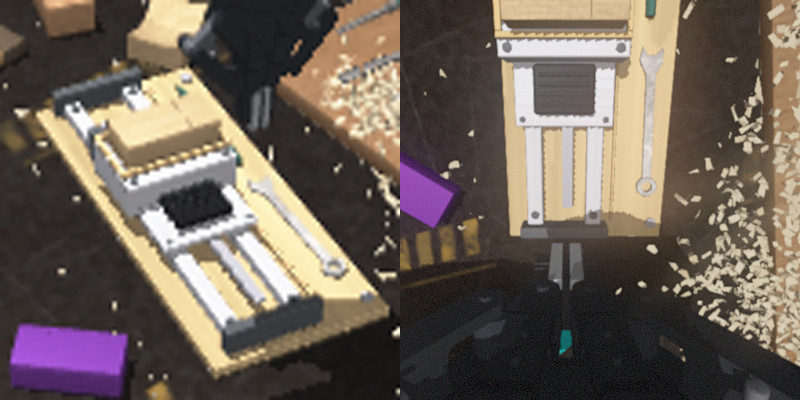

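The button is up (50 mm), the block is flat in its pocket and the spanner is in place. One numeric check of the nose gap with the top camera, and then I hand in.

```bash
python3 - <<'E'
from h import *
c=load('w9'); o=robot.get_obs(); R=np.array(o['eef_rot']); p=np.array(o['eef_pos'])
t=cap('top','t9'); P=pts(t); L=(P-p)@R*1000
m=(abs(L[...,1]+5)<25)&(P[...,2]>.0)&(P[...,2]<.12)
for x in range(90,222,3):
    k=m&(abs(L[...,0]-x)<1.5)
    if k.sum(): print(x,np.median(P[k][:,2]).round(3),P[k][:,2].min().round(3),end=' | ')
E
```

```text
90 0.049 0.036 | 93 0.05 0.042 | 96 0.049 0.042 | 99 0.049 0.034 | 102 0.048 0.033 | 105 0.05 0.037 | 108 0.045 0.038 | 111 0.053 0.032 | 114 0.063 0.056 | 117 0.062 0.059 | 120 0.061 0.054 | 123 0.064 0.061 | 126 0.07 0.066 | 129 0.069 0.057 | 132 0.089 0.061 | 135 0.091 0.089 | 138 0.092 0.086 | 141 0.092 0.087 | 144 0.09 0.086 | 147 0.092 0.089 | 150 0.091 0.085 | 153 0.091 0.084 | 156 0.092 0.087 | 159 0.091 0.088 | 162 0.092 0.086 | 165 0.092 0.087 | 168 0.091 0.088 | 171 0.091 0.087 | 174 0.09 0.088 | 180 0.069 0.063 | 183 0.068 0.063 | 186 0.061 0.056 | 189 0.059 0.057 | 192 0.06 0.054 | 195 0.059 0.054 | 198 0.06 0.054 | 201 0.059 0.056 | 204 0.058 0.054 | 207 0.058 0.052 | 213 0.015 0.014 | 216 0.013 0.01 | 219 0.012 0.008 |
```

The rim (ending at x≈185) runs straight into the stop top with no gap.

```bash
python3 -c "
from rig import robot
print(robot.close_job())"
```

```text
the job is handed in; nothing more can be done
None
```

The carriage is against the end stop, its lock button has sprung back up and the wood block lies flat in its pocket, all confirmed by camera; the job is handed in, but no verdict came back.

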